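# Release and slide out the photometer's filter slide with the pin tool

## Robot

A 6-joint arm with a two-finger parallel gripper is mounted at the origin on a cart in front of the work surface, level with it; the furniture and walls round the work are solid. World frame = base frame: x ahead of the robot, y to its left, z up, the work surface at z = 0. Lengths are in m, angles in rad, forces in N, time in s.
With the tool pointing down it reaches from about 0.4 to 0.825 m from the base axis. Payload 7 kg.
Tool frame: the origin (TCP) lies at the very end of the fingers, on their centre line; the grasp point (between the pads) lies 19 mm behind it; z points along the fingers, y is the line along which they close (so a half turn about z gives the same grasp; the last joint's range is limited). The gripper opens to 85 mm and grips with 20 to 120 N. Pads are 22 mm wide; open, the fingers measure 114 mm over their backs; the gripper's body (76 mm by 85 mm) begins 54 mm behind the grasp point. The pads swing forward as they close: fully open they stand 13 mm farther back than shut.
Start: joints at [-1, 0.359, 0.012, 0, -1.224, -0.288], TCP at [0.188, -0.648, 0.231] pointing down, gripper open.
Joint ranges: [-3.07, 3.07], [-1.43, 2.12], [-1.02, 1.25], [-3.03, 1.67], [-3.05, -0], [-3.03, 3.03]. Speed limits (rad/s): [2.39, 2.39, 3.01, 3.14, 3.14, 3.14].

## Interface

Orientations are given as a unit quaternion [w, x, y, z].
In Python, from cell import ctrl gives the robot as it stands.
- The arm moves only by the tool arm_command, never from a script. Its argument "plan" is a list of rows, each a list of 5 numbers: the shift along the tool's x, y, z in cm, then the turn about the tool's z in rad, then the opening, from 0 (shut) to 1 (fully open). A call has 1 to 10 rows; each row shifts and turns the commanded pose from where the row before left it, along the tool's axes as they then stand; what a row does not reach is not made up. A row lasts 1/12 s, in which the tool goes at most 41.7 mm and 7.16 degrees, less where a joint would pass 70% of its speed; a pose out of reach is approached as far as the arm can. A call with a gripper value outside its range is refused whole. The fingers move at their own pace and stop on an object; "force" is the grip in N (left out, the last holds). Time passes only in rows, so rows that do not move let the fingers close. It gives the time, the measured TCP pose, the force, the opening and the grip force at its end, in the units of the state.
- ctrl.sense(): the state, without advancing time (a new reading comes with each control period).
- ctrl.get_image(name): name is "scene" or "top" or "wrist"; returns a dict with "image" (384x512x3 uint8, red, green, blue), "fx", "fy", "cx", "cy" (pixels), "world_from_camera" (4x4, takes a point from camera to world coordinates); the wrist camera has in their place "mount" (4x4, takes a point from camera to tool coordinates, whose origin is the TCP and whose axes are the flange's). Camera axes: x right, y down, z forward; pixel columns grow to the right and rows downward; lengths in m; the calibration is good to about 2 mm. A picture is of the moment at which its call begins: read the wrist's pose just before it. There is no depth.
- ctrl.close_job(): hands the job in; it is judged then, once.
Trained networks look in the newest picture that a camera, given by its name, has taken for a name from the list of things; names that differ only in an ending like _2 or _b are one class to them, and where a whole thing is asked for, a point or a joint stands for the part that bears it (a point fixed in the world has none). Each returns a list of dicts, best first, with "conf" (0 to 1); they miss things now and then, are a little off and sometimes report something else, mostly with a low value. They report only what shows in the picture. A call takes as long as a camera call. They do not tell look-alikes from the thing itself.
- ctrl.trace(label, camera): "pixels" (384x512 bool, what is visible of it) and "at" ([row, column] in pixels, amid what is visible of it).
- ctrl.place_of(label, camera): "at" ([row, column] in pixels: a listed point, or the origin of a listed thing).
The state is a dict: "time": time; "qpos": joint angles; "qd": joint speeds; "joint_efforts": joint torques, N m; "eef_pos": TCP position; "tool_rot": TCP orientation; "contact_force": force on the tool from outside, world axes, zero at the start; "moment": the same for the moment, N m; "finger_gap": finger opening in m; "gripper_force": force on a finger pad.
Only numpy, scipy, OpenCV 4.12 (cv2) and the standard library are available. Lean on these libraries where they do the work, as an engineer would, in place of code of your own. Each camera call takes 0.05 s, during which the arm holds its last target. There are 200 camera calls.

## Task

Take the pin tool from its holder, press the recessed release button in the photometer's filter slide with it and, keeping the button down all the way without a break, push the slide out with the pin until it stops, then lift the pin so that the button springs up and locks the slide out. Be gentle: the pin must never load the mechanism with more than about 20 N, the fingers must not touch the photometer, and the things standing around must stay put. Finally put the pin tool back upright in its holder, fully home.

Things in the scene. Friction and masses are not known exactly. Their poses are not given: they have to be found in the camera images.
- photometer: Bench photometer, fixed. Origin: underside centre of its grey base (120 x 110 x 8 mm); z up, front = its -x side. On four levelling screws stands a white head 90 x 94 x 44 mm with a 5 mm high round cap. The screws differ: the head's underside is anywhere from 14 to 34 mm above the bench; this height is NOT given, feel for it. The filter slide sticks out of the head's front.
- front_foot (a point): Point on the bench below the middle of the head's front face, 45 mm in front of the photometer's origin. The slide comes out above it: aluminium bar 30 mm wide, 18 mm high, its underside 6 mm above the head's underside (top face 38 to 58 mm above the bench), standing out 68 mm when in.
- button_foot (a point): Point on the bench straight below the hole's centre while the slide is in, 85 mm in front of the photometer's origin. The hole (round, 11 mm, in the slide's top face) moves with the slide. 5 mm down in it lies the flat steel release button, 9.4 mm wide, stroke 4 mm to a hard stop; spring 4 N at first, 8 N at 2.5 mm (free), 10 N at the bottom. A steady 9 to 14 N down keeps it released.
- slide (a joint): Travel of the filter slide, m: 0 = in and locked; grows as it comes out (the photometer's -x); hard stop at 0.044. Friction 2.5 N. Moves only while the button is down 2.5 mm or more, else lips in the head catch it; the button would spring up into notches at 0.010-0.016 and 0.025-0.031 (not wanted). From 0.040 on, the button let go springs up and locks the slide out.
- pin_tool: Loose pin tool, about 60 g, 99 mm long, upright in its holder. Origin: centre of the pin's tip; z runs up the tool. Steel pin 6 mm thick from z = 0 to 34 mm, square flange 22 x 22 mm from 34 to 39 mm, square black handle 16 x 16 mm (faces square to the tool's x and y) from 39 to 99 mm. Grip the handle.
- holder: Fixed grey block 56 x 56 mm, 42 mm high, on a 70 x 70 x 5 mm foot plate: holder of the pin tool. Origin: centre of its underside. In the middle of its top a 12 mm hole, 37 mm deep, 2 mm chamfer; the pin hangs in it with the flange resting on the top face, so that fully home the tip is 8 mm above the bench.
- bottle_small: Bystander: small clear screw-cap bottle, 69 mm wide, 117 mm high, standing; origin at the centre of its underside. Leave alone.
- carton_small: Bystander: small folding carton, 34 x 79 x 46 mm; origin at the centre of its underside. Leave alone.
- cup_2: Bystander: small clear plastic beaker, 70 mm wide, 60 mm high; origin at the centre of its underside. Leave alone.
Not all that is in view belongs to the job. Leave any turquoise look-alike of the photometer alone.

How it is judged:
On the way, in this order (a step that is already met when the one before it is completed fails the run):
1. the pin presses on the release button while the slide is still in (contact force between pin_tool and photometer above 6 N and value of joint slide below 0.004 m), for 0.1 s.
2. the pin, still pressing, has pushed the slide half way out (value of joint slide between 0.02 and 0.038 m and contact force between pin_tool and photometer above 6 N), for 0.05 s.
3. the slide is out and the pin has been lifted off, so that the button locks it (value of joint slide above 0.04 m and contact force between pin_tool and photometer below 0.5 N), for 0.2 s.
At the end, for the whole second after the job is handed in: The filter slide is out by more than 40 mm (of 44), where its button locks it; the pin tool stands at rest in its holder, tip within 5 mm of the hole's axis and at most 3 mm short of fully home, upright within 0.08 rad (value of joint slide above 0.04 m and horizontal distance between pin_tool and holder below 0.005 m and z of pin_tool in the frame of holder below 0.011 m and angle between pin_tool's own z axis and vertical below 0.08 rad and linear speed of pin_tool below 0.02 m/s); the robot touches nothing.
It fails at once if the pin loads the photometer with more than 20 N (contact force between pin_tool and photometer above 20 N).
It fails at once if the fingers touch the photometer (contact force between the fingers and photometer above 1 N).
It fails at once if the pin lets go of the button on the way out (slide between 8 and 38 mm) (value of joint slide between 0.008 and 0.038 m and contact force between pin_tool and photometer below 0.5 N).
It fails at once if a bystander is moved more than 20 mm (distance of any of bottle_small, carton_small, cup_2 from where it was at the start of the episode above 0.02 m).
It also fails if it takes over 72 s, if anything falls off the work surface, if the arm or the gripper's body presses on something with over 40 N, if the wrist force passes 120 N, or if a joint passes its speed limit or range.

## Working session

There is one attempt and no reset: what is moved stays moved. The work goes in short steps, Python scripts to look and compute and a tool call to move; the robot and the scene stay as the last step left them, time stands still between calls to the robot, and variables do not carry over. Pictures are saved under pics/ and viewed, at most 10 in all, crops included, and the job is handed in when it is done.

Besides the shell and the picture viewer there is one more tool, called as name(argument=value, ...) on one line, values as JSON. arm_command: Moves the arm, as the interface text tells. Its arguments: {"type":"object","properties":{"plan":{"type":"array"},"force":{"type":"number"}},"required":["plan"]}

```bash
mkdir -p pics; ls; cat > h.py <<'E'
from cell import ctrl
import numpy as np, cv2
from scipy.spatial.transform import Rotation as R
def cam(name):
    s=ctrl.sense(); d=ctrl.get_image(name)
    if 'world_from_camera' in d: T=np.array(d['world_from_camera'])
    else:
        q=s['tool_rot']; W=np.eye(4); W[:3,:3]=R.from_quat([q[1],q[2],q[3],q[0]]).as_matrix(); W[:3,3]=s['eef_pos']
        T=W@np.array(d['mount'])
    return d,T
def ray(d,T,rc,z):
    v=T[:3,:3]@np.array([(rc[1]-d['cx'])/d['fx'],(rc[0]-d['cy'])/d['fy'],1]); o=T[:3,3]
    return o+v*(z-o[2])/v[2]
def proj(d,T,p):
    c=np.linalg.inv(T)@np.append(p,1); return [d['fy']*c[1]/c[2]+d['cy'],d['fx']*c[0]/c[2]+d['cx']]
def save(d,n,crop=None,k=1):
    im=d['image'][:,:,::-1]
    if crop: im=im[crop[0]:crop[1],crop[2]:crop[3]]
    cv2.imwrite('pics/'+n,cv2.resize(im,None,fx=k,fy=k,interpolation=cv2.INTER_CUBIC))
E
cat > a.py <<'E'
from h import *
ims=[]
for n in ['top','scene']:
    d,T=cam(n); ims.append(d['image']); print(n,T[:3,3].round(3),d['fx'])
    for l in ['photometer','front_foot','button_foot','pin_tool','holder','bottle_small','carton_small','cup_2']:
        for r in ctrl.place_of(l,n)[:3]:
            print(l,round(r['conf'],2),np.round(r['at']),ray(d,T,r['at'],0.008 if l=='pin_tool' else 0).round(3))
    save(d,n+'0.png',k=1.5)
print({k:np.round(v,3).tolist() for k,v in ctrl.sense().items()})
E
python3 a.py
```

```text
pics
top [0.409 0.145 1.093] 353.1531576700192
photometer 0.87 [195. 292.] [0.597 0.041 0.   ]
photometer 0.56 [231. 127.] [0.473 0.551 0.   ]
front_foot 0.74 [209. 288.] [0.551 0.055 0.   ]
front_foot 0.67 [242. 122.] [0.438 0.563 0.   ]
button_foot 0.65 [256. 112.] [0.394 0.591 0.   ]
button_foot 0.56 [219. 283.] [0.521 0.069 0.   ]
pin_tool 0.66 [236. 372.] [ 0.475 -0.2    0.008]
holder 0.89 [232. 371.] [ 0.486 -0.201  0.   ]
bottle_small 0.92 [222. 210.] [0.504 0.294 0.   ]
carton_small 0.71 [192. 346.] [ 0.61  -0.127  0.   ]
cup_2 0.9 [177. 210.] [0.649 0.301 0.   ]
scene [-0.265  0.714  0.951] 457.9718457306383
photometer 0.78 [183. 281.] [0.587 0.041 0.   ]
photometer 0.77 [277. 142.] [0.481 0.549 0.   ]
front_foot 0.74 [188. 282.] [0.565 0.05  0.   ]
front_foot 0.58 [292. 148.] [0.429 0.558 0.   ]
button_foot 0.97 [198. 285.] [0.526 0.067 0.   ]
button_foot 0.8 [305. 142.] [0.402 0.582 0.   ]
button_foot 0.5 [175. 362.] [ 0.479 -0.206 -0.   ]
pin_tool 0.47 [172. 361.] [ 0.486 -0.203  0.008]
holder 0.67 [175. 364.] [ 0.477 -0.212  0.   ]
bottle_small 0.77 [231. 226.] [0.505 0.289 0.   ]
carton_small 0.84 [160. 319.] [ 0.613 -0.134  0.   ]
cup_2 0.72 [202. 195.] [0.656 0.309 0.   ]
cup_2 0.23 [232. 229.] [0.497 0.283 0.   ]
{'time': 0.9, 'qpos': [-1.0, 0.359, 0.012, -0.0, -1.224, -0.288], 'qd': [-0.0, 0.0, -0.0, -0.0, 0.001, -0.0], 'joint_efforts': [0.001, -58.296, 29.366, 6.942, -0.001, 0.0], 'eef_pos': [0.188, -0.648, 0.231], 'tool_rot': [0.0, -0.141, 0.99, 0.0], 'contact_force': [-0.496, -0.274, -0.173], 'moment': [0.044, -0.006, 0.013], 'gripper_force': 0.0, 'finger_gap': 0.086}
```

View pics/top0.png

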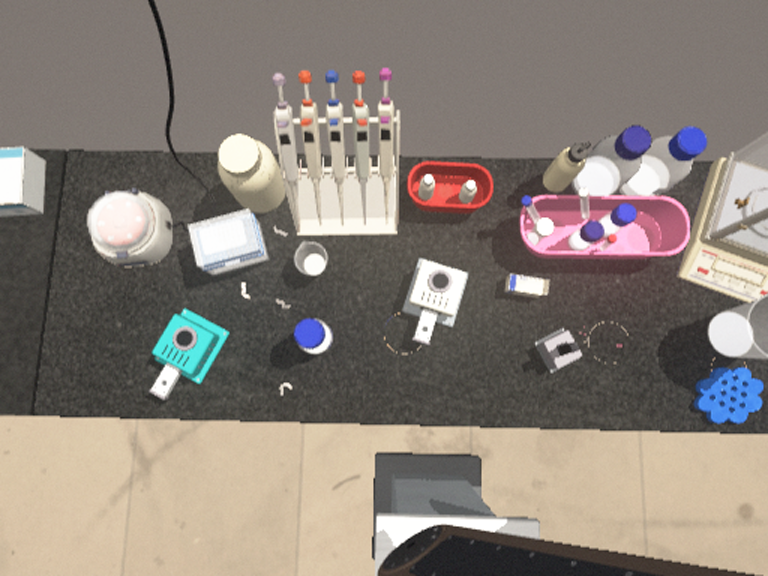

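View pics/scene0.png

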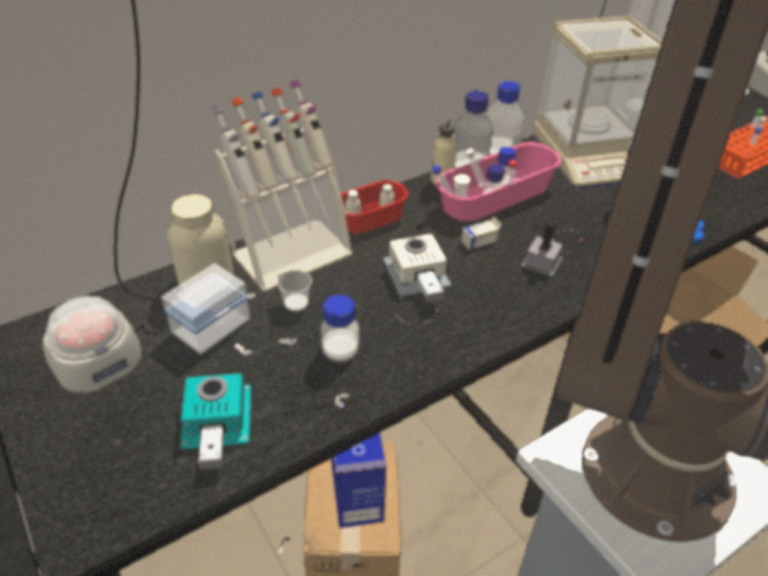

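The white photometer is at about (0.595, 0.041), with its slide pointing towards -x, +y. The holder is at about (0.48, -0.204). The turquoise one, on the left, is the look-alike. I'm moving above the holder.

arm_command(plan=[[-3.1, 2.7, -0.5, 0, 1], [-3.1, 2.7, -0.5, 0, 1], [-3.1, 2.7, -0.5, 0, 1], [-3.1, 2.7, -0.5, 0, 1], [-3.1, 2.7, -0.5, 0, 1], [-3.1, 2.7, -0.5, 0, 1], [-3.1, 2.7, -0.5, 0, 1], [-3.1, 2.7, -0.5, 0, 1], [-3.1, 2.7, -0.5, 0, 1], [-3.1, 2.7, -0.5, 0, 1]])

```text
time: 1.73
eef_pos: [0.4113, -0.3006, 0.282]
tool_rot: [0.0, -0.141, 0.99, -0.0]
contact_force: [1.7, -1.5, -0.3]
finger_gap: 0.0854
gripper_force: 0.0
```

arm_command(plan=[[-3.1, 2.7, -0.5, 0, 1], [-3.1, 2.7, -0.5, 0, 1], [-3, 2.6, -0.5, 0, 1], [0, 0, 0, 0, 1]])

```text
time: 2.07
eef_pos: [0.4801, -0.1955, 0.2974]
tool_rot: [0.001, -0.143, 0.99, -0.0]
contact_force: [0.3, -1.9, -0.6]
finger_gap: 0.0854
gripper_force: 0.0
```

```bash
cat >> h.py <<'E'
def go(x,y,z,yaw=None):
    """tool-frame shift cm to world target; yaw = world angle wanted of tool y axis (mod pi)"""
    s=ctrl.sense(); q=s['tool_rot']; M=R.from_quat([q[1],q[2],q[3],q[0]]).as_matrix()
    print('tcp',np.round(s['eef_pos'],4),'shift cm',(M.T@(np.array([x,y,z])-s['eef_pos'])*100).round(2),'t',round(s['time'],2))
    a=np.arctan2(M[1,1],M[0,1])
    print('tool y ang',round(a,3),'x ang',round(np.arctan2(M[1,0],M[0,0]),3),'tilt',np.round(M[:,2],4), 'F',np.round(s['contact_force'],2))
    if yaw is not None: print('turn', round(-((yaw-a+np.pi/2)%np.pi-np.pi/2),3),'q6',s['qpos'][5])
E
cat > b.py <<'E'
from h import *
import sys
d,T=cam('wrist'); print(np.round(d['mount'],3),d['fx'])
for l,z in [('pin_tool',.008),('holder',0)]:
    for r in ctrl.place_of(l,'wrist')[:2]: print(l,round(r['conf'],2),np.round(r['at']),ray(d,T,r['at'],z).round(4))
save(d,sys.argv[1],k=1.5)
go(.48,-.204,.13)
E
python3 b.py w1.png
```

```text
[[ 0.001 -0.947 -0.321  0.084]
 [ 1.     0.001  0.    -0.   ]
 [ 0.    -0.321  0.947 -0.144]
 [ 0.     0.     0.     1.   ]] 312.94051534418514
pin_tool 0.91 [153. 247.] [ 0.4866 -0.202   0.008 ]
holder 0.66 [146. 250.] [ 0.477  -0.2009  0.    ]
tcp [ 0.4768 -0.1994  0.2963] shift cm [-0.18 -0.54 16.63] t 2.22
tool y ang 1.855 x ang -2.857 tilt [-1.e-04  1.e-04 -1.e+00] F [ 0.18 -0.71 -0.22]
```

View pics/w1.png

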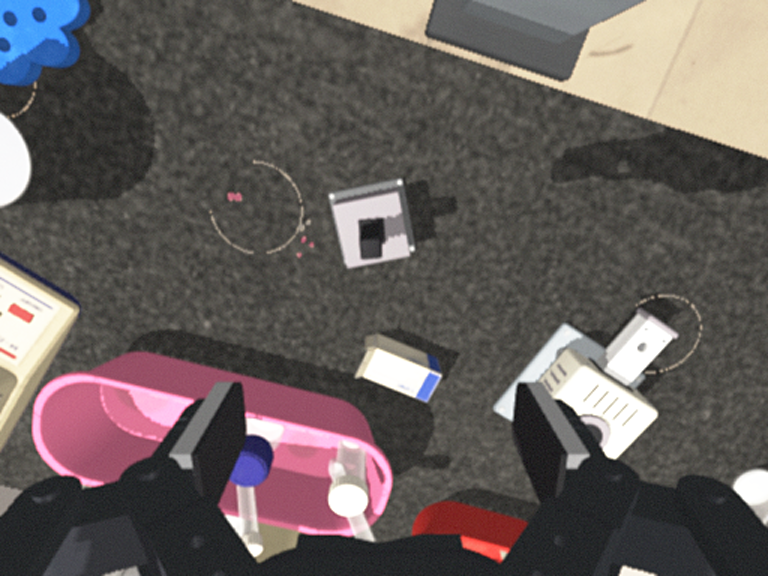

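The wrist view shows the holder block with its corners near (332,197), (400,182), (411,248) and (347,267). The black handle is at about (371,237), and the photometer's slide with its hole is at about (641,347). Next I'll measure the holder corners and the handle.

```bash
cat > c.py <<'E'
from h import *
d,T=cam('wrist')
r0,r1,c0,c1=110,190,205,290
im=d['image']
g=im.max(2).astype(int)
m=np.zeros(g.shape,np.uint8); m[125:178,225:272]=(g[125:178,225:272]<28)
for l in ['pin_tool','holder']:
    t=ctrl.trace(l,'wrist')
    if t:
        c=max(cv2.findContours(t[0]['pixels'].astype(np.uint8),0,2)[0],key=cv2.contourArea)
        b=cv2.boxPoints(cv2.minAreaRect(c)); print(l,round(t[0]['conf'],2),b.round(1).tolist())
        if l=='holder':
            P=np.array([ray(d,T,(p[1],p[0]),.042)[:2] for p in b]); print(P.round(4).tolist(),P.mean(0))
c=np.array([[221.3,131.3],[266.7,121.3],[274,165.3],[231.3,178]])
P=np.array([ray(d,T,(p[1],p[0]),.042)[:2] for p in c]);print(P.round(4).tolist(),P.mean(0),np.linalg.norm(P-np.roll(P,1,0),axis=1))
save(d,'w2.png',(r0,r1,c0,c1),7)
E
python3 c.py
```

```text
pin_tool 0.96 [[241.0, 150.0], [258.0, 150.0], [258.0, 177.0], [241.0, 177.0]]
holder 0.58 [[219.39999389648438, 132.10000610351562], [269.6000061035156, 122.0999984741211], [280.0, 174.0], [229.8000030517578, 184.0]]
[[0.4599, -0.248], [0.4303, -0.191], [0.4903, -0.1579], [0.5223, -0.2177]] [ 0.47571647 -0.20364188]
[[0.4583, -0.2459], [0.4304, -0.1948], [0.4814, -0.169], [0.5137, -0.2179]] [ 0.47094265 -0.2069298 ] [0.06205711 0.05825321 0.0571036  0.05859142]
```

View pics/w2.png

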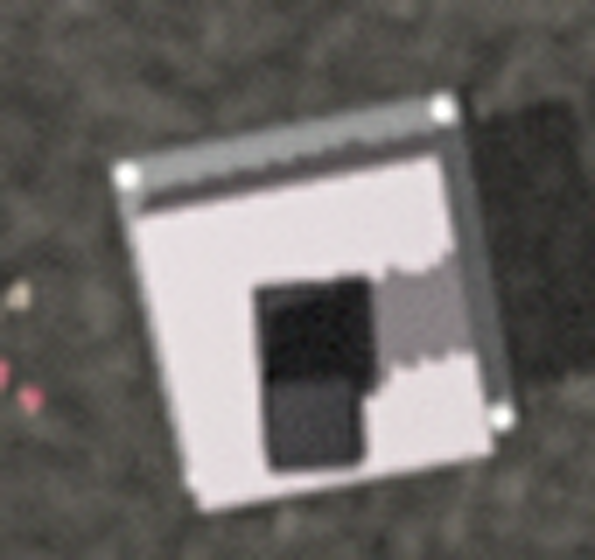

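The crop shows the block's top corners at (135,215), (435,155), (492,455) and (205,510). The handle's top face runs from (268,380) to (365,468), and the back edge of the flange from (255,288) to (372,278).

```bash
cat > c2.py <<'E'
from h import *
d,T=cam('wrist')
def q(c,z):
    c=np.array(c)/7+[205,110]
    P=np.array([ray(d,T,(p[1],p[0]),z)[:2] for p in c]); e=np.roll(P,-1,0)-P
    print(P.mean(0).round(4),np.linalg.norm(e,axis=1).round(4),np.arctan2(e[:,1],e[:,0]).round(3))
q([(135,215),(435,155),(492,455),(205,510)],.042)
q([(268,380),(360,375),(365,465),(272,470)],.107)
q([(255,288),(372,278)],.045)
go(.478,-.204,.13)
E
python3 c2.py
```

```text
[ 0.4802 -0.2028] [0.0553 0.057  0.0552 0.0571] [ 2.05   0.487 -1.091 -2.653]
[ 0.4795 -0.2026] [0.0143 0.0145 0.0147 0.0145] [ 1.909  0.341 -1.232 -2.825]
[ 0.4701 -0.2063] [0.0214 0.0214] [ 1.94  -1.202]
tcp [ 0.476  -0.2009  0.2962] shift cm [-0.11 -0.36 16.62] t 2.42
tool y ang 1.852 x ang -2.861 tilt [-3.e-04 -0.e+00 -1.e+00] F [-0.45  0.04 -0.36]
```

arm_command(plan=[[-0.33, -0.3, 3, -0.07, 1], [0, 0, 4, 0, 1], [0, 0, 4, 0, 1], [0, 0, 3, 0, 1], [0, 0, 2, 0, 1], [0, 0, 0, 0, 1], [0, 0, 0, 0, 1]])

```text
time: 3.0
eef_pos: [0.48, -0.2028, 0.136]
tool_rot: [-0.001, -0.175, 0.985, 0.0]
contact_force: [0.4, -0.2, 0.1]
finger_gap: 0.0853
gripper_force: 0.0
```

```bash
python3 -c "
from h import *
go(.48,-.203,.058,1.92)
d,T=cam('wrist')
for l,z in [('pin_tool',.008),('holder',0)]:
    for r in ctrl.place_of(l,'wrist')[:1]: print(l,round(r['conf'],2),np.round(r['at']),ray(d,T,r['at'],z).round(4))
save(d,'w3.png',k=1.2)"
```

```text
tcp [ 0.48   -0.2028  0.136 ] shift cm [-0.01 -0.03  7.8 ] t 3.0
tool y ang 1.922 x ang -2.79 tilt [-2.2e-03 -3.0e-04 -1.0e+00] F [ 0.37 -0.17  0.14]
turn 0.002 q6 -1.1970261873617831
pin_tool 0.59 [190. 253.] [ 0.4844 -0.2008  0.008 ]
holder 0.71 [179. 252.] [ 0.477  -0.2041  0.    ]
```

View pics/w3.png

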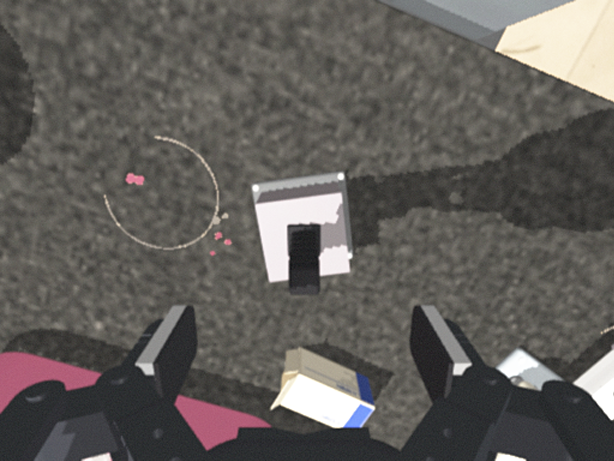

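The handle is centred between the fingers and square to them. I'm going down to grip it.

arm_command(force=60, plan=[[0, 0, 2.6, 0, 1], [0, 0, 2.6, 0, 1], [0, 0, 2.5, 0, 1], [0, 0, 0, 0, 1], [0, 0, 0, 0, 0], [0, 0, 0, 0, 0], [0, 0, 0, 0, 0], [0, 0, 0, 0, 0], [0, 0, 0, 0, 0], [0, 0, 0, 0, 0]])

```text
time: 3.98
eef_pos: [0.4813, -0.2019, 0.0604]
tool_rot: [0.001, -0.176, 0.984, -0.0]
contact_force: [-1.4, 1.5, 6.3]
finger_gap: 0.0153
gripper_force: 58.3
```

arm_command(plan=[[0, 0, 0, 0, 0], [0, 0, 0, 0, 0], [0, 0, 0, 0, 0], [0, 0, 0, 0, 0]])

```text
time: 4.32
eef_pos: [0.4813, -0.2019, 0.0604]
tool_rot: [0.001, -0.176, 0.984, -0.0]
contact_force: [-0.7, 0.9, 5.6]
finger_gap: 0.0151
gripper_force: 58.4
```

```bash
python3 -c "
from h import *
go(.48,-.203,.2,1.92)
s=ctrl.sense();print(s['finger_gap'],s['gripper_force'],s['moment'],s['contact_force'])"
```

```text
tcp [ 0.4813 -0.2019  0.0604] shift cm [  0.14  -0.07 -13.96] t 4.32
tool y ang 1.924 x ang -2.788 tilt [ 1.5e-03 -3.0e-04 -1.0e+00] F [-0.74  0.95  5.63]
turn 0.004 q6 -1.1971656170349168
0.01509944758148752 58.436331152915955 [0.42785115 0.44351198 0.02415855] [-0.73798187  0.94705915  5.62842218]
```

arm_command(plan=[[0, 0, -1, 0, 0], [0, 0, -2, 0, 0], [0, 0, -3, 0, 0], [0, 0, -3, 0, 0], [0, 0, -3, 0, 0], [0, 0, 0, 0, 0]])

```text
time: 4.82
eef_pos: [0.4838, -0.2026, 0.1863]
tool_rot: [0.005, -0.176, 0.984, -0.002]
contact_force: [1.1, -0.1, -1.0]
finger_gap: 0.0148
gripper_force: 58.5
```

arm_command(plan=[[-1.0, 2.0, 0, 0, 0], [-1.66, 3, 0, 0, 0], [-1.66, 3, 0, 0, 0], [-1.66, 3, 0, 0, 0], [-1.66, 3, 0, 0, 0], [-1.66, 3, 0, 0, 0], [-1.66, 3, 0, 0, 0], [-1.4, 2.4, 0, 0, 0], [-1, 1.5, 0, 0, 0]])

```text
time: 5.57
eef_pos: [0.5236, 0.0711, 0.18]
tool_rot: [0.0, -0.176, 0.984, 0.0]
contact_force: [-0.1, -0.7, -1.3]
finger_gap: 0.0152
gripper_force: 58.7
```

arm_command(plan=[[0, 0, 0, 0.1, 0], [0, 0, 0, 0.12, 0], [0, 0, 0, 0.12, 0], [0, 0, 0, 0.12, 0], [0, 0, 0, 0.12, 0], [0, 0, 0, 0.1, 0], [0, 0, 0, 0.04, 0], [0, 0, 0, 0, 0], [0, 0, 0, 0, 0]])

```text
time: 6.32
eef_pos: [0.5234, 0.0685, 0.1797]
tool_rot: [0.0, 0.182, 0.983, 0.0]
contact_force: [0.1, 0.2, -1.0]
finger_gap: 0.0158
gripper_force: 58.6
```

```bash
cat > e.py <<'E'
from h import *
import sys
go(.523,.068,.18)
d,T=cam('wrist')
for l in ['button_foot','front_foot','photometer','pin_tool']:
    for r in ctrl.place_of(l,'wrist')[:1]: print(l,round(r['conf'],2),np.round(r['at'],1),ray(d,T,r['at'],0).round(4))
save(d,sys.argv[1],k=1.5)
E
python3 e.py w4.png
```

```text
tcp [0.5234 0.0685 0.1797] shift cm [ 0.02 -0.06 -0.03] t 6.32
tool y ang 1.205 x ang 2.776 tilt [ 2.e-04  2.e-04 -1.e+00] F [ 0.1   0.17 -1.01]
button_foot 0.63 [164.  248.4] [0.5159 0.0661 0.    ]
front_foot 0.94 [198.8 254.9] [0.5549 0.0587 0.    ]
photometer 0.64 [235.5 257.5] [0.5977 0.0457 0.    ]
pin_tool 0.57 [218.1 249.5] [0.5743 0.0449 0.    ]
```

View pics/w4.png

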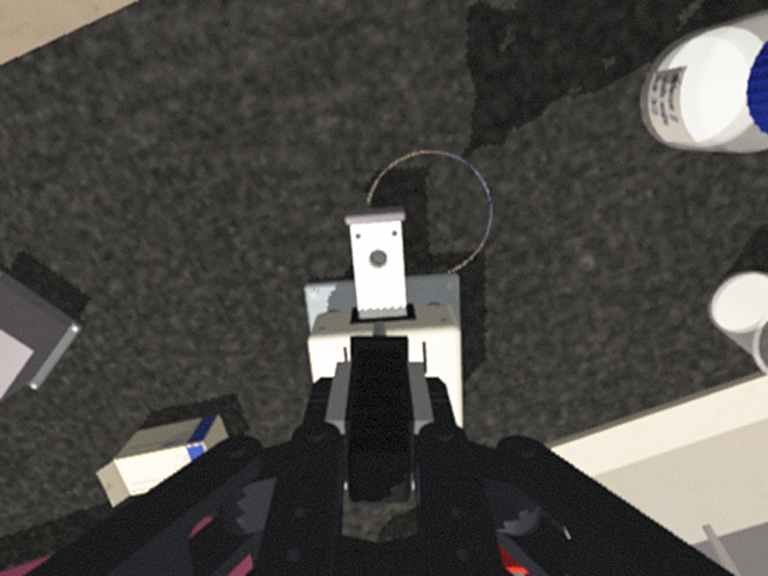

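The hole is at (378,258) and the pin tip, in grey, at about (379,325). The slide runs from its end edge at row 215 into the head at row 312. Next I'll measure the slide's width and direction.

```bash
cat > f.py <<'E'
from h import *
import sys
def measure(show=None):
    d,T=cam('wrist'); im=d['image']; g=im.min(2).astype(np.uint8)
    m=(g>200).astype(np.uint8)
    n,l,st,ce=cv2.connectedComponentsWithStats(m)
    # hole: network guess replaced by darkest blob inside the slide
    return d,T,g
d,T,g=measure()
for r in (150,155,160,165,180,185,190,195,200):
    row=g[r,215:290].astype(float)
    gx=np.diff(cv2.GaussianBlur(row[None],(5,1),0.8)[0])
    a=gx[:37].argmax(); b=gx[37:].argmin()+37
    def sub(i):
        w=np.abs(gx[i-1:i+2]); return i-1+(w*np.arange(3)).sum()/w.sum()+.5
    print(r,round(215+sub(a),2),round(215+sub(b),2),round(sub(b)-sub(a),2))
sub=g[160:186,240:264]; m=(sub<150).astype(np.uint8)
n,l,st,ce=cv2.connectedComponentsWithStats(m); i=1+st[1:,4].argmax(); print('hole',ce[i]+[240,160],st[i])
h=ce[i]+[240,160]
for z in (.038,.048,.058): print(z,ray(d,T,(h[1],h[0]),z).round(4), 313/np.linalg.inv(T)[2]@np.append(ray(d,T,(h[1],h[0]),z),1) if 0 else (d['fx']*.03/(np.linalg.inv(T)@np.append(ray(d,T,(h[1],h[0]),z),1))[2]).round(2))
E
python3 f.py
```

```text
150 232.65 267.3 34.64
155 232.74 267.5 34.77
160 233.5 267.73 34.22
165 233.78 268.3 34.52
180 235.47 269.26 33.79
185 235.7 269.45 33.75
190 236.44 269.62 33.19
195 237.24 269.78 32.55
200 237.47 270.35 32.88
hole [251.59340659 171.76923077] [ 7  7 10 11 91]
0.038 [0.5157 0.07   0.038 ] 31.92
0.048 [0.5132 0.0709 0.048 ] 33.08
0.058 [0.5108 0.0719 0.058 ] 34.33
```

arm_command(plan=[[0.6, -0.1, 1.5, 0, 0], [0.6, 0, 2, 0, 0], [0, 0, 1.5, 0, 0], [0, 0, 0.3, 0, 0], [0, 0, 0, 0, 0], [0, 0, 0, 0, 0]])

```text
time: 7.12
eef_pos: [0.5125, 0.0721, 0.1269]
tool_rot: [0.0, 0.182, 0.983, -0.0]
contact_force: [0.5, -0.2, -1.1]
finger_gap: 0.015
gripper_force: 58.6
```

```bash
cat > e2.py <<'E'
from h import *
import sys
go(.511,.072,.12)
d,T=cam('wrist'); print(d['cx'],d['cy'])
s=ctrl.sense(); q=s['tool_rot']; M=R.from_quat([q[1],q[2],q[3],q[0]]).as_matrix()
print('pred tip',proj(d,T,s['eef_pos']+M@[0,0,.0524]))
for l in ['button_foot','pin_tool']:
    for r in ctrl.place_of(l,'wrist')[:1]: print(l,round(r['conf'],2),np.round(r['at'],1))
save(d,sys.argv[1],(110,250,190,320),4.5)
np.save('last.npy',d['image'])
E
python3 e2.py w5.png
```

```text
tcp [0.5125 0.0721 0.1269] shift cm [ 0.14 -0.06  0.69] t 7.12
tool y ang 1.204 x ang 2.775 tilt [ 6.e-04 -1.e-04 -1.e+00] F [ 0.47 -0.15 -1.14]
252.47448227311682 193.26072517069068
pred tip [np.float64(216.96547718657877), np.float64(253.74676751092363)]
button_foot 0.83 [187.6 248.3]
pin_tool 0.75 [216.2 249.6]
```

View pics/w5.png

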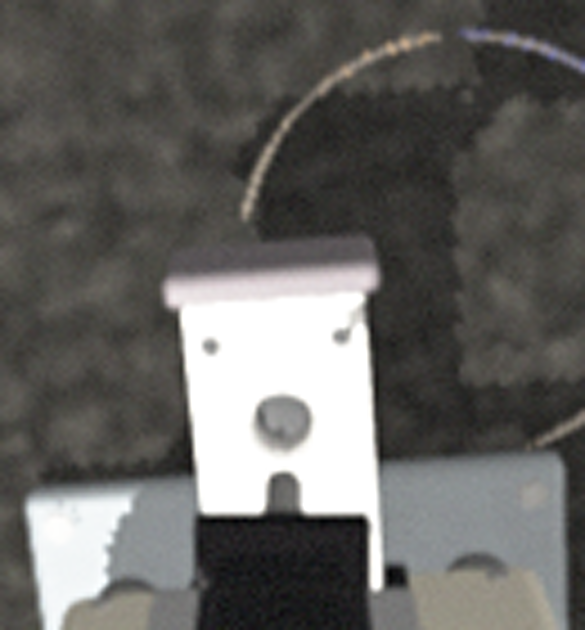

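The hole is at crop (283,421), the pin tip at about (284,486), and the slide edges at x 194 and 372 on the hole's row. The back line of the slide's top runs from (182,305) to (203,515).

```bash
cat > g.py <<'E'
from h import *
d,T=cam('wrist'); Ti=np.linalg.inv(T)
P=lambda c,z: ray(d,T,(c[1]/4.5+110,c[0]/4.5+190),z)
s=ctrl.sense(); q=s['tool_rot']; M=R.from_quat([q[1],q[2],q[3],q[0]]).as_matrix()
for z in (.04,.044,.048,.052,.056,.058):
    h=P((283,421),z); w=np.linalg.norm(P((372,421),z)-P((194,421),z))
    v=P((182,305),z)-P((203,515),z); v2=P((365,293),z)-P((379,560),z); e=P((165,290),z)-P((378,280),z)
    print(z,'hole',h.round(4),'w',w.round(4),'dirs',np.arctan2(v[1],v[0]).round(3),np.arctan2(v2[1],v2[0]).round(3),'end',(np.arctan2(e[1],e[0])%np.pi-np.pi/2+0).round(3),'rel tip(tool)',(M.T@(h-s['eef_pos'])*1000).round(1))
E
python3 g.py
```

```text
0.04 hole [0.5162 0.0706 0.04  ] w 0.0312 dirs 2.849 2.845 end -0.318 rel tip(tool) [-3.9 -0.2 87.2]
0.044 hole [0.5148 0.0711 0.044 ] w 0.0306 dirs 2.849 2.845 end -0.318 rel tip(tool) [-2.4 -0.2 83.2]
0.048 hole [0.5134 0.0717 0.048 ] w 0.0301 dirs 2.849 2.845 end -0.318 rel tip(tool) [-0.9 -0.2 79.2]
0.052 hole [0.512  0.0722 0.052 ] w 0.0295 dirs 2.849 2.845 end -0.318 rel tip(tool) [ 0.6 -0.2 75.2]
0.056 hole [0.5106 0.0727 0.056 ] w 0.029 dirs 2.849 2.845 end -0.318 rel tip(tool) [ 2.1 -0.3 71.2]
0.058 hole [0.5099 0.073  0.058 ] w 0.0287 dirs 2.849 2.845 end -0.318 rel tip(tool) [ 2.9 -0.3 69.2]
```

arm_command(plan=[[0, 0, 0.8, -0.07, 0], [0, 0, 0.6, 0, 0], [0, 0, 0.2, 0, 0], [0, 0, 0, 0, 0], [0, 0, 0, 0, 0]])

```text
time: 7.73
eef_pos: [0.512, 0.0719, 0.1104]
tool_rot: [-0.0, 0.149, 0.989, -0.0]
contact_force: [0.7, 0.4, -0.6]
finger_gap: 0.0154
gripper_force: 58.6
```

```bash
sed -i 's/(110,250,190,320),4.5/(150,250,205,305),6/' e2.py; python3 e2.py w6.png
```

```text
tcp [0.512  0.0719 0.1104] shift cm [ 0.1  -0.02 -0.96] t 7.73
tool y ang 1.272 x ang 2.843 tilt [-1.e-04 -2.e-04 -1.e+00] F [ 0.74  0.37 -0.65]
252.47448227311682 193.26072517069068
pred tip [np.float64(216.82179035635087), np.float64(253.57238518087172)]
pin_tool 0.85 [219.  249.8]
```

View pics/w6.png

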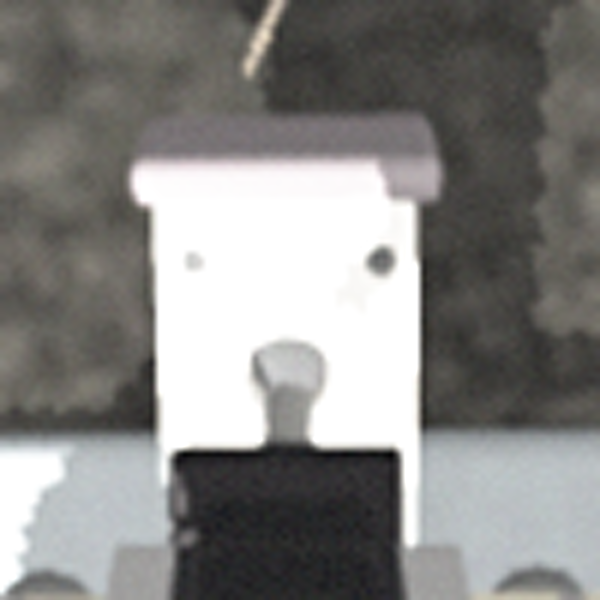

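The pin is lined up sideways with the hole (x≈289) and is 5 px behind it, which fits a drop of about 8 mm to the slide top. I'll go down feeling for contact.

arm_command(plan=[[0.05, 0, 0.1, 0, 0], [0, 0, 0.1, 0, 0], [0, 0, 0.1, 0, 0], [0, 0, 0, 0, 0]])

```text
time: 8.22
eef_pos: [0.5113, 0.0721, 0.1071]
tool_rot: [-0.0, 0.148, 0.989, -0.0]
contact_force: [-0.6, 0.5, 0.3]
finger_gap: 0.0154
gripper_force: 58.6
```

arm_command(plan=[[0, 0, 0.1, 0, 0], [0, 0, 0.1, 0, 0], [0, 0, 0, 0, 0]])

```text
time: 8.47
eef_pos: [0.5113, 0.0721, 0.105]
tool_rot: [-0.0, 0.148, 0.989, -0.0]
contact_force: [-0.8, 0.1, -1.6]
finger_gap: 0.0152
gripper_force: 58.6
```

```bash
python3 e2.py w7.png
```

```text
tcp [0.5113 0.0721 0.105 ] shift cm [ 0.03 -0.01 -1.5 ] t 8.47
tool y ang 1.274 x ang 2.844 tilt [-4.e-04 -2.e-04 -1.e+00] F [-0.78  0.08 -1.62]
252.47448227311682 193.26072517069068
pred tip [np.float64(216.73652238586698), np.float64(253.4658337126476)]
pin_tool 0.72 [217.  251.4]
```

View pics/w7.png

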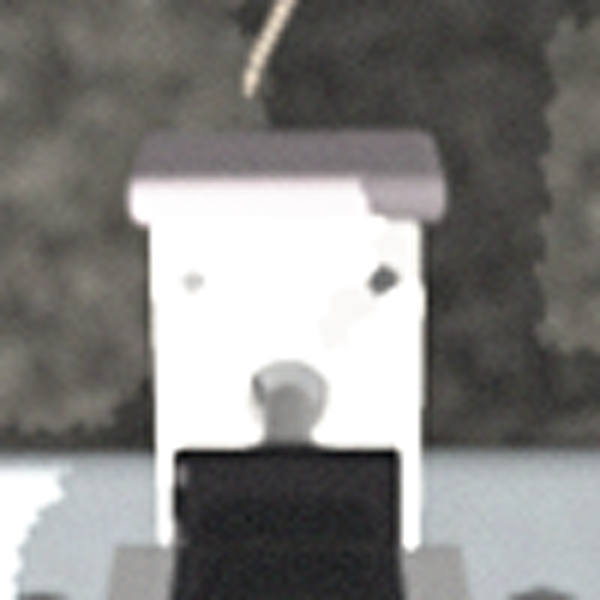

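The hole spans x 252–328 and y 362–432, and the pin tip sits inside it at about (290,403). The lateral fit is good, so I'm continuing down.

arm_command(plan=[[0, 0, 0.1, 0, 0], [0, 0, 0.1, 0, 0], [0, 0, 0, 0, 0]])

```text
time: 8.87
eef_pos: [0.5114, 0.0721, 0.1031]
tool_rot: [-0.0, 0.148, 0.989, -0.0]
contact_force: [0.4, 0.1, -0.5]
finger_gap: 0.0156
gripper_force: 58.6
```

arm_command(plan=[[0, 0, 0.1, 0, 0], [0, 0, 0.1, 0, 0], [0, 0, 0, 0, 0]])

```text
time: 9.12
eef_pos: [0.5113, 0.0721, 0.1011]
tool_rot: [-0.0, 0.148, 0.989, -0.0]
contact_force: [0.1, 0.2, -1.0]
finger_gap: 0.0152
gripper_force: 58.6
```

arm_command(plan=[[0, 0, 0.1, 0, 0], [0, 0, 0, 0, 0]])

```text
time: 9.28
eef_pos: [0.5114, 0.0721, 0.1001]
tool_rot: [-0.0, 0.148, 0.989, -0.0]
contact_force: [0.2, -0.4, -0.0]
finger_gap: 0.0156
gripper_force: 58.6
```

arm_command(plan=[[0, 0, 0.1, 0, 0], [0, 0, 0, 0, 0]])

```text
time: 9.45
eef_pos: [0.5114, 0.0721, 0.0991]
tool_rot: [-0.0, 0.148, 0.989, -0.0]
contact_force: [-0.1, 0.0, -1.6]
finger_gap: 0.0155
gripper_force: 58.6
```

arm_command(plan=[[0, 0, 0.1, 0, 0], [0, 0, 0, 0, 0]])

```text
time: 9.62
eef_pos: [0.5114, 0.0721, 0.0981]
tool_rot: [-0.0, 0.148, 0.989, -0.0]
contact_force: [1.3, 0.5, -0.8]
finger_gap: 0.0155
gripper_force: 58.6
```

arm_command(plan=[[0, 0, 0.1, 0, 0], [0, 0, 0, 0, 0]])

```text
time: 9.78
eef_pos: [0.5114, 0.0721, 0.0971]
tool_rot: [-0.0, 0.148, 0.989, -0.0]
contact_force: [-0.5, 1.2, -1.1]
finger_gap: 0.0153
gripper_force: 58.6
```

arm_command(plan=[[0, 0, 0.1, 0, 0], [0, 0, 0, 0, 0]])

```text
time: 9.95
eef_pos: [0.5114, 0.0721, 0.0961]
tool_rot: [-0.0, 0.148, 0.989, -0.0]
contact_force: [0.1, 0.1, -1.1]
finger_gap: 0.0149
gripper_force: 58.6
```

arm_command(plan=[[0, 0, 0.1, 0, 0], [0, 0, 0, 0, 0]])

```text
time: 10.12
eef_pos: [0.5115, 0.0721, 0.0952]
tool_rot: [0.0, 0.148, 0.989, 0.0]
contact_force: [0.9, -0.2, -1.0]
finger_gap: 0.0153
gripper_force: 58.6
```

arm_command(plan=[[0, 0, 0.05, 0, 0], [0, 0, 0, 0, 0]])

```text
time: 10.28
eef_pos: [0.5116, 0.0721, 0.0948]
tool_rot: [0.0, 0.148, 0.989, 0.0]
contact_force: [-0.0, -0.5, 0.2]
finger_gap: 0.0156
gripper_force: 58.6
```

arm_command(plan=[[0, 0, 0.05, 0, 0], [0, 0, 0, 0, 0]])

```text
time: 10.45
eef_pos: [0.5117, 0.0722, 0.0944]
tool_rot: [0.0, 0.148, 0.989, 0.0]
contact_force: [1.2, -1.3, 0.6]
finger_gap: 0.0152
gripper_force: 58.6
```

arm_command(plan=[[0, 0, 0.05, 0, 0], [0, 0, 0, 0, 0]])

```text
time: 10.62
eef_pos: [0.5118, 0.0722, 0.0939]
tool_rot: [0.0, 0.148, 0.989, 0.0]
contact_force: [2.3, -0.8, -1.7]
finger_gap: 0.0151
gripper_force: 58.7
```

arm_command(plan=[[0, 0, 0.05, 0, 0], [0, 0, 0, 0, 0]])

```text
time: 10.78
eef_pos: [0.5118, 0.0722, 0.0934]
tool_rot: [0.0, 0.148, 0.989, 0.0]
contact_force: [2.1, -1.3, 0.5]
finger_gap: 0.0152
gripper_force: 58.7
```

```bash
python3 -c "
from h import *
go(.512,.072,.09)
d,T=cam('wrist'); s=ctrl.sense(); print(s['contact_force'],s['moment'])
d,T=cam('wrist'); s=ctrl.sense(); print(s['contact_force'],s['moment'])
save(d,'w8.png',(150,250,205,305),6)"
```

```text
tcp [0.5118 0.0722 0.0934] shift cm [-0.02 -0.01  0.34] t 10.78
tool y ang 1.274 x ang 2.845 tilt [ 7.e-04  1.e-04 -1.e+00] F [ 2.14 -1.27  0.52]
[ 2.74550427 -0.83079193 -0.10294159] [-0.2768911  -1.03623509  0.02554115]
[ 1.66202709 -1.03269688 -0.33555766] [-0.28462286 -1.00682693  0.04583414]
```

View pics/w8.png

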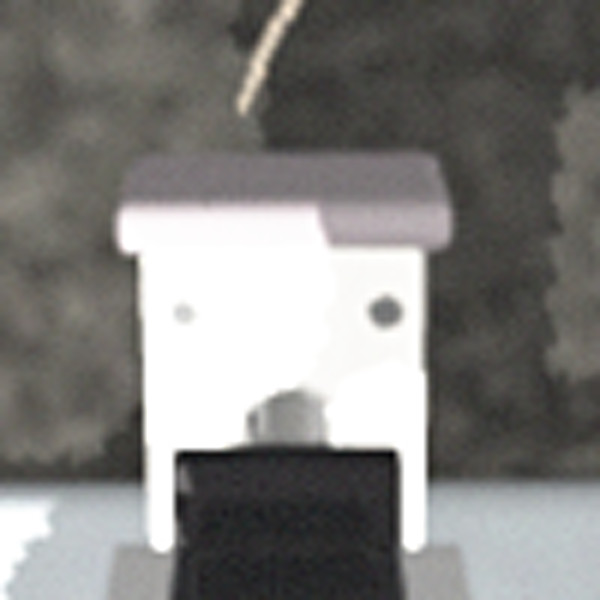

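The force is +x at about 2 N with almost none in z, and the pin in the picture is against the front side of the hole at y≈390. So the slide is lower (top at about 43 mm) and the hole lies 2–3 mm further back. I'm shifting back.

arm_command(plan=[[-0.1, 0, 0, 0, 0], [-0.15, 0, 0, 0, 0], [0, 0, 0, 0, 0], [0, 0, 0, 0, 0]])

```text
time: 11.22
eef_pos: [0.5134, 0.0712, 0.093]
tool_rot: [-0.0, 0.148, 0.989, -0.0]
contact_force: [-0.6, -1.0, -0.1]
finger_gap: 0.0151
gripper_force: 58.7
```

arm_command(plan=[[0, 0, 0.05, 0, 0], [0, 0, 0.05, 0, 0], [0, 0, 0, 0, 0]])

```text
time: 11.47
eef_pos: [0.5136, 0.0713, 0.0921]
tool_rot: [-0.0, 0.148, 0.989, -0.0]
contact_force: [-0.4, 0.4, -1.4]
finger_gap: 0.0154
gripper_force: 58.7
```

arm_command(plan=[[0, 0, 0.05, 0, 0], [0, 0, 0.05, 0, 0], [0, 0, 0, 0, 0]])

```text
time: 11.72
eef_pos: [0.5138, 0.0714, 0.0912]
tool_rot: [-0.0, 0.148, 0.989, -0.0]
contact_force: [0.3, -0.5, -0.6]
finger_gap: 0.015
gripper_force: 58.7
```

arm_command(plan=[[0, 0, 0.05, 0, 0], [0, 0, 0.05, 0, 0], [0, 0, 0, 0, 0]])

```text
time: 11.97
eef_pos: [0.514, 0.0714, 0.0905]
tool_rot: [0.0, 0.148, 0.989, 0.0]
contact_force: [-1.4, -0.3, 2.2]
finger_gap: 0.0154
gripper_force: 58.9
```

arm_command(plan=[[0, 0, 0.05, 0, 0], [0, 0, 0.05, 0, 0], [0, 0, 0, 0, 0]])

```text
time: 12.22
eef_pos: [0.5139, 0.0714, 0.0894]
tool_rot: [0.0, 0.148, 0.989, 0.0]
contact_force: [-0.8, 0.3, 3.6]
finger_gap: 0.0152
gripper_force: 59.1
```

```bash
python3 -c "
from h import *
go(.5136,.0712,.09)
for i in range(3):
    cam('wrist'); s=ctrl.sense(); print(np.round(s['contact_force'],2),np.round(s['moment'],2))"
```

```text
tcp [0.5139 0.0714 0.0894] shift cm [ 0.03 -0.03 -0.06] t 12.22
tool y ang 1.274 x ang 2.845 tilt [ 3.e-04  0.e+00 -1.e+00] F [-0.81  0.25  3.59]
[-0.98 -0.18  3.73] [-0.06  0.42  0.02]
[-2.24 -0.35  4.3 ] [-0.08  0.43 -0.01]
[-1.14 -0.81  3.85] [-0.02  0.42 -0.  ]
```

arm_command(plan=[[0.05, 0, 0.05, 0, 0], [0, 0, 0.05, 0, 0], [0, 0, 0, 0, 0]])

```text
time: 12.62
eef_pos: [0.5138, 0.0715, 0.0885]
tool_rot: [0.0, 0.148, 0.989, 0.0]
contact_force: [0.3, -1.0, 5.0]
finger_gap: 0.0151
gripper_force: 59.4
```

arm_command(plan=[[0, 0, 0.05, 0, 0], [0, 0, 0.05, 0, 0], [0, 0, 0, 0, 0]])

```text
time: 12.87
eef_pos: [0.5138, 0.0715, 0.0876]
tool_rot: [0.0, 0.148, 0.989, 0.0]
contact_force: [-0.8, -1.1, 6.0]
finger_gap: 0.0155
gripper_force: 59.6
```

arm_command(plan=[[0, 0, 0.05, 0, 0], [0, 0, 0.05, 0, 0], [0, 0, 0, 0, 0]])

```text
time: 13.12
eef_pos: [0.5138, 0.0715, 0.0867]
tool_rot: [0.0, 0.148, 0.989, 0.0]
contact_force: [0.4, -0.5, 7.9]
finger_gap: 0.0152
gripper_force: 59.7
```

arm_command(plan=[[0, 0, 0.05, 0, 0], [0, 0, 0.03, 0, 0], [0, 0, 0, 0, 0]])

```text
time: 13.37
eef_pos: [0.514, 0.0715, 0.0862]
tool_rot: [0.001, 0.148, 0.989, 0.0]
contact_force: [-1.2, -1.4, 9.1]
finger_gap: 0.0153
gripper_force: 60.1
```

arm_command(plan=[[0, 0, 0.04, 0, 0], [0, 0, 0, 0, 0], [0, 0, 0, 0, 0]])

```text
time: 13.62
eef_pos: [0.514, 0.0715, 0.0861]
tool_rot: [0.001, 0.148, 0.989, 0.0]
contact_force: [-2.7, -0.7, 13.4]
finger_gap: 0.0152
gripper_force: 60.5
```

```bash
cat > s.py <<'E'
from h import *
go(.5136,.0712,.09)
F=[]
for i in range(4):
    cam('wrist'); s=ctrl.sense(); F.append(s['contact_force'])
print(np.mean(F,0).round(2),np.round(s['eef_pos'],4))
E
python3 s.py
```

```text
tcp [0.514  0.0715 0.0861] shift cm [ 0.03 -0.04 -0.39] t 13.62
tool y ang 1.274 x ang 2.845 tilt [ 0.0013 -0.     -1.    ] F [-2.69 -0.73 13.37]
[-1.92 -1.21 12.74] [0.514  0.0715 0.0861]
```

The button bottomed out at TCP z 0.0861, with about 13 N. Now I'm pushing out along tool +x.

arm_command(plan=[[0.1, 0, -0.01, 0, 0], [0.1, 0, 0, 0, 0], [0.1, 0, 0, 0, 0], [0.1, 0, 0, 0, 0], [0, 0, 0, 0, 0]])

```text
time: 14.23
eef_pos: [0.5109, 0.0726, 0.0863]
tool_rot: [0.001, 0.148, 0.989, 0.0]
contact_force: [1.4, -3.6, 8.9]
finger_gap: 0.0156
gripper_force: 59.9
```

```bash
python3 s.py
```

```text
tcp [0.5109 0.0726 0.0863] shift cm [-0.31 -0.06 -0.37] t 14.23
tool y ang 1.274 x ang 2.845 tilt [ 0.0027 -0.     -1.    ] F [ 1.36 -3.62  8.94]
[ 1.44 -3.46  9.28] [0.5109 0.0726 0.0863]
```

arm_command(plan=[[0, -0.03, 0.02, 0, 0], [0.1, -0.03, 0, 0, 0], [0.1, 0, 0, 0, 0], [0.1, 0, 0, 0, 0], [0.1, 0, 0, 0, 0]])

```text
time: 14.85
eef_pos: [0.5074, 0.0735, 0.0862]
tool_rot: [0.002, 0.148, 0.989, 0.0]
contact_force: [1.2, -2.4, 9.2]
finger_gap: 0.0155
gripper_force: 60.0
```

```bash
python3 s.py
```

```text
tcp [0.5074 0.0735 0.0862] shift cm [-0.67 -0.04 -0.37] t 14.85
tool y ang 1.274 x ang 2.845 tilt [ 3.5e-03  5.0e-04 -1.0e+00] F [ 1.2 -2.4  9.2]
[ 1.71 -2.36 10.07] [0.5073 0.0736 0.0862]
```

arm_command(plan=[[0.15, -0.01, 0.01, 0, 0], [0.15, -0.01, 0, 0, 0], [0.15, 0, 0, 0, 0], [0.15, 0, 0.01, 0, 0], [0.15, 0, 0, 0, 0]])

```text
time: 15.47
eef_pos: [0.5003, 0.0756, 0.0862]
tool_rot: [0.002, 0.148, 0.989, 0.001]
contact_force: [1.7, -3.5, 11.3]
finger_gap: 0.0154
gripper_force: 60.0
```

```bash
python3 s.py
```

```text
tcp [0.5003 0.0756 0.0862] shift cm [-1.4  -0.03 -0.38] t 15.47
tool y ang 1.275 x ang 2.845 tilt [ 3.9e-03  6.0e-04 -1.0e+00] F [ 1.71 -3.5  11.27]
[ 1.57 -2.3  10.91] [0.5001 0.0756 0.0861]
```

arm_command(plan=[[0.15, -0.01, 0, 0, 0], [0.15, 0, 0, 0, 0], [0.15, -0.01, 0, 0, 0], [0.15, 0, 0, 0, 0], [0.15, 0, 0, 0, 0], [0.15, 0, 0, 0, 0]])

```text
time: 16.17
eef_pos: [0.4916, 0.0782, 0.0862]
tool_rot: [0.002, 0.148, 0.989, 0.001]
contact_force: [2.9, -2.2, 10.5]
finger_gap: 0.0152
gripper_force: 60.2
```

```bash
python3 s.py
```

```text
tcp [0.4916 0.0782 0.0862] shift cm [-2.31 -0.03 -0.38] t 16.17
tool y ang 1.275 x ang 2.845 tilt [ 3.9e-03  7.0e-04 -1.0e+00] F [ 2.95 -2.24 10.48]
[ 1.09 -1.9  10.59] [0.4914 0.0782 0.0861]
```

arm_command(plan=[[0.15, 0, 0, 0, 0], [0.15, -0.01, 0.01, 0, 0], [0.15, 0, 0, 0, 0], [0.15, 0, 0, 0, 0], [0.15, 0, 0, 0, 0], [0.15, 0, 0, 0, 0]])

```text
time: 16.87
eef_pos: [0.483, 0.0808, 0.0861]
tool_rot: [0.002, 0.148, 0.989, 0.001]
contact_force: [2.0, -3.2, 11.1]
finger_gap: 0.0152
gripper_force: 60.1
```

```bash
python3 s.py
```

```text
tcp [0.483  0.0808 0.0861] shift cm [-3.21 -0.02 -0.38] t 16.87
tool y ang 1.275 x ang 2.845 tilt [ 3.9e-03  8.0e-04 -1.0e+00] F [ 2.04 -3.17 11.15]
[ 1.49 -1.93 11.04] [0.4828 0.0808 0.0861]
```

arm_command(plan=[[0.15, 0, 0, 0, 0], [0.15, 0, 0, 0, 0], [0.15, 0, 0, 0, 0], [0.15, 0, 0, 0, 0], [0.15, 0, 0, 0, 0], [0.15, 0, 0, 0, 0]])

```text
time: 17.57
eef_pos: [0.4743, 0.0834, 0.086]
tool_rot: [0.002, 0.148, 0.989, 0.001]
contact_force: [3.5, -3.2, 11.0]
finger_gap: 0.0151
gripper_force: 60.1
```

arm_command(plan=[[0.1, 0, 0, 0, 0], [0.1, 0, 0, 0, 0], [0, 0, 0, 0, 0]])

```text
time: 17.82
eef_pos: [0.4722, 0.084, 0.086]
tool_rot: [0.002, 0.148, 0.989, 0.001]
contact_force: [1.7, -2.2, 11.6]
finger_gap: 0.0154
gripper_force: 60.1
```

```bash
python3 s.py
```

```text
tcp [0.4722 0.084  0.086 ] shift cm [-4.33 -0.01 -0.39] t 17.82
tool y ang 1.275 x ang 2.845 tilt [ 3.5e-03  8.0e-04 -1.0e+00] F [ 1.67 -2.17 11.55]
[ 1.22 -2.27 10.95] [0.4722 0.0839 0.086 ]
```

arm_command(plan=[[0.1, 0, 0, 0, 0], [0.05, 0, 0, 0, 0], [0, 0, 0, 0, 0]])

```text
time: 18.27
eef_pos: [0.4711, 0.0844, 0.0861]
tool_rot: [0.002, 0.147, 0.989, 0.001]
contact_force: [3.0, -3.0, 10.8]
finger_gap: 0.0154
gripper_force: 60.0
```

arm_command(plan=[[0.1, 0, 0, 0, 0], [0, 0, 0, 0, 0]])

```text
time: 18.43
eef_pos: [0.4704, 0.0849, 0.0861]
tool_rot: [0.002, 0.148, 0.989, 0.001]
contact_force: [3.5, -2.1, 9.4]
finger_gap: 0.0152
gripper_force: 60.0
```

arm_command(plan=[[0.08, 0, 0, 0, 0], [0, 0, 0, 0, 0]])

```text
time: 18.6
eef_pos: [0.4698, 0.0852, 0.0861]
tool_rot: [0.002, 0.147, 0.989, 0.001]
contact_force: [3.6, -2.4, 9.3]
finger_gap: 0.0156
gripper_force: 59.9
```

```bash
python3 s.py
```

```text
tcp [0.4698 0.0852 0.0861] shift cm [-4.6  -0.06 -0.37] t 18.6
tool y ang 1.275 x ang 2.846 tilt [ 0.0048  0.0013 -1.    ] F [ 3.64 -2.38  9.34]
[ 3.68 -2.34  9.12] [0.4698 0.0852 0.0861]
```

It has reached the stop: the axial force is rising and the tip isn't following. I'm lifting.

arm_command(plan=[[0, 0, -0.2, 0, 0], [0, 0, -0.4, 0, 0], [-0.05, 0, -0.6, 0, 0], [0, 0, -1, 0, 0], [0, 0, -2, 0, 0], [0, 0, -2, 0, 0], [0, 0, -2, 0, 0], [0, 0, 0, 0, 0], [0, 0, 0, 0, 0]])

```text
time: 19.55
eef_pos: [0.468, 0.0847, 0.1672]
tool_rot: [0.001, 0.148, 0.989, 0.001]
contact_force: [0.6, -0.2, -1.1]
finger_gap: 0.0154
gripper_force: 58.9
```

```bash
python3 -c "
from h import *
go(.4813,-.2019,.168,1.924)
d,T=cam('wrist')
s=ctrl.sense(); q=s['tool_rot']; M=R.from_quat([q[1],q[2],q[3],q[0]]).as_matrix()
print('pred tip',proj(d,T,s['eef_pos']+M@[0,0,.0524]),s['contact_force'])
save(d,'w9.png',k=1.5)"
```

```text
tcp [0.468  0.0847 0.1672] shift cm [ -9.67 -27.01  -0.12] t 19.55
tool y ang 1.273 x ang 2.844 tilt [ 0.0012  0.0014 -1.    ] F [ 0.64 -0.16 -1.07]
turn -0.651 q6 -2.4616330078707414
pred tip [np.float64(215.2203132178731), np.float64(252.5202523416596)] [-0.22762316  0.3802255  -0.81986267]
```

View pics/w9.png

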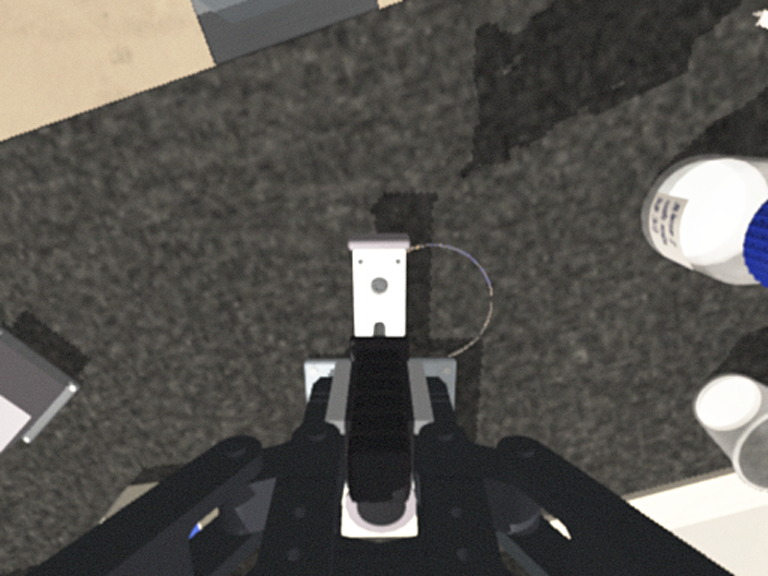

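The slide stands fully out with its base uncovered, and the pin is still straight in the grip. I'm going back to the holder.

arm_command(plan=[[-0.8, -2.2, -0.3, 0, 0], [-1.2, -3.4, -0.3, 0, 0], [-1.2, -3.4, 0, 0, 0], [-1.2, -3.4, 0, 0, 0], [-1.2, -3.4, 0, 0, 0], [-1.2, -3.4, 0, 0, 0], [-1.2, -3.3, 0, 0, 0], [-1.0, -2.8, 0, 0, 0], [-0.67, -1.7, 0, 0, 0]])

```text
time: 20.35
eef_pos: [0.48, -0.2045, 0.1709]
tool_rot: [-0.001, 0.149, 0.989, -0.0]
contact_force: [0.7, 0.1, -0.8]
finger_gap: 0.0155
gripper_force: 58.9
```

arm_command(plan=[[0, 0, 0, -0.08, 0], [0, 0, 0, -0.12, 0], [0, 0, 0, -0.12, 0], [0, 0, 0, -0.12, 0], [0, 0, 0, -0.12, 0], [0, 0, 0, -0.09, 0], [0, 0, 0, 0, 0], [0, 0, 0, 0, 0]])

```text
time: 21.02
eef_pos: [0.4805, -0.202, 0.1714]
tool_rot: [-0.001, -0.174, 0.985, 0.0]
contact_force: [-0.4, -0.6, -0.9]
finger_gap: 0.0152
gripper_force: 58.9
```

```bash
python3 -c "
from h import *
go(.4813,-.2019,.11,1.924)"
```

```text
tcp [ 0.4805 -0.202   0.1714] shift cm [-0.09 -0.02  6.14] t 21.02
tool y ang 1.92 x ang -2.792 tilt [-2.2e-03  4.0e-04 -1.0e+00] F [-0.38 -0.65 -0.89]
turn -0.004 q6 -1.1994978215660843
```

arm_command(plan=[[-0.03, 0, 2, 0, 0], [0, 0, 2.5, 0, 0], [0, 0, 1.8, 0, 0], [0, 0, 0.6, 0, 0], [0, 0, 0, 0, 0]])

```text
time: 21.43
eef_pos: [0.4802, -0.2019, 0.1019]
tool_rot: [-0.002, -0.174, 0.985, 0.001]
contact_force: [-0.3, -0.4, -0.4]
finger_gap: 0.015
gripper_force: 58.9
```

arm_command(plan=[[0, 0, 0.2, 0, 0], [0, 0, 0.2, 0, 0], [0, 0, 0.2, 0, 0], [0, 0, 0, 0, 0]])

```text
time: 21.77
eef_pos: [0.4818, -0.202, 0.0981]
tool_rot: [0.0, -0.175, 0.985, -0.0]
contact_force: [-0.9, 0.5, -0.9]
finger_gap: 0.0153
gripper_force: 58.9
```

arm_command(plan=[[0, 0, 0.2, 0, 0], [0, 0, 0.2, 0, 0], [0, 0, 0.2, 0, 0], [0, 0, 0, 0, 0]])

```text
time: 22.1
eef_pos: [0.4812, -0.202, 0.0914]
tool_rot: [-0.0, -0.175, 0.984, 0.0]
contact_force: [-0.8, 0.8, -0.4]
finger_gap: 0.0157
gripper_force: 58.9
```

```bash
python3 -c "
from h import *
go(.4813,-.2019,.0604,1.924);print(ctrl.sense()['moment'])"
```

```text
tcp [ 0.4812 -0.202   0.0914] shift cm [-0.01  0.01  3.1 ] t 22.1
tool y ang 1.923 x ang -2.789 tilt [-5.e-04  1.e-04 -1.e+00] F [-0.79  0.85 -0.36]
turn -0.001 q6 -1.1968269570257146
[-0.02984865  0.05891102  0.03220996]
```

The tip is already 3 mm inside the hole with no contact force, so I'm continuing.

arm_command(plan=[[0, 0, 0.3, 0, 0], [0, 0, 0.3, 0, 0], [0, 0, 0.3, 0, 0], [0, 0, 0, 0, 0]])

```text
time: 22.43
eef_pos: [0.481, -0.202, 0.0819]
tool_rot: [-0.001, -0.175, 0.984, 0.0]
contact_force: [0.1, -0.7, -1.3]
finger_gap: 0.015
gripper_force: 58.9
```

arm_command(plan=[[0, 0, 0.3, 0, 0], [0, 0, 0.3, 0, 0], [0, 0, 0.3, 0, 0], [0, 0, 0.3, 0, 0], [0, 0, 0.3, 0, 0], [0, 0, 0, 0, 0]])

```text
time: 22.93
eef_pos: [0.4811, -0.202, 0.067]
tool_rot: [-0.0, -0.175, 0.984, 0.0]
contact_force: [0.6, -0.2, -0.9]
finger_gap: 0.0152
gripper_force: 58.9
```

arm_command(plan=[[0, 0, 0.2, 0, 0], [0, 0, 0.2, 0, 0], [0, 0, 0.1, 0, 0], [0, 0, 0, 0, 0]])

```text
time: 23.27
eef_pos: [0.4814, -0.2021, 0.0625]
tool_rot: [-0.0, -0.175, 0.984, 0.0]
contact_force: [0.3, 0.3, -0.4]
finger_gap: 0.0153
gripper_force: 58.9
```

arm_command(plan=[[0, 0, 0.1, 0, 0], [0, 0, 0.08, 0, 0], [0, 0, 0, 0, 0]])

```text
time: 23.52
eef_pos: [0.4814, -0.202, 0.0608]
tool_rot: [-0.0, -0.175, 0.984, 0.0]
contact_force: [-0.1, 0.5, -0.9]
finger_gap: 0.0151
gripper_force: 58.9
```

arm_command(plan=[[0, 0, 0.05, 0, 0], [0, 0, 0, 0, 0]])

```text
time: 23.68
eef_pos: [0.4816, -0.2021, 0.0604]
tool_rot: [0.0, -0.176, 0.984, -0.0]
contact_force: [-0.3, -0.4, -0.8]
finger_gap: 0.0152
gripper_force: 59.1
```

arm_command(plan=[[0, 0, 0.05, 0, 0], [0, 0, 0, 0, 0.15], [0, 0, 0, 0, 0.4], [0, 0, 0, 0, 0.8], [0, 0, 0, 0, 1], [0, 0, 0, 0, 1], [0, 0, 0, 0, 1], [0, 0, 0, 0, 1], [0, 0, 0, 0, 1]])

```text
time: 24.43
eef_pos: [0.4815, -0.2021, 0.0599]
tool_rot: [-0.0, -0.175, 0.984, 0.0]
contact_force: [-0.5, 0.6, 0.2]
finger_gap: 0.0852
gripper_force: 0.0
```

arm_command(plan=[[0, 0, -0.5, 0, 1], [0, 0, -2, 0, 1], [0, 0, -3, 0, 1], [0, 0, -4, 0, 1], [0, 0, -4, 0, 1], [0, 0, -4, 0, 1], [0, 0, -4, 0, 1], [0, 0, -2, 0, 1], [0, 0, 0, 0, 1], [0, 0, 0, 0, 1]])

```text
time: 25.27
eef_pos: [0.4819, -0.202, 0.2967]
tool_rot: [0.002, -0.175, 0.984, -0.0]
contact_force: [0.3, 0.3, -0.2]
finger_gap: 0.0854
gripper_force: 0.0
```

```bash
python3 -c "
from h import *
go(.4768,-.1994,.2963)
d,T=cam('wrist'); s=ctrl.sense()
for z in (.047,.107): print(z,'pred handle at',np.round(proj(d,T,[.480,-.203,z]),1))
g=d['image'].max(2); r,c=[int(v) for v in proj(d,T,[.48,-.203,.075])]
m=(g[r-30:r+30,c-25:c+25]<75).astype(np.uint8); n,l,st,ce=cv2.connectedComponentsWithStats(m)
print([(st[i]+[c-25,r-30,0,0,0]).tolist() for i in range(1,n) if st[i,4]>60])
for l in ['pin_tool','holder']:
    for q in ctrl.place_of(l,'wrist')[:1]: print(l,round(q['conf'],2),ray(d,T,q['at'],.008 if l=='pin_tool' else 0).round(4))
t=ctrl.trace('pin_tool','wrist')[0]['pixels']; y,x=np.nonzero(t); print('pin px rows',y.min(),y.max(),'cols',x.min(),x.max())
"
```

```text
tcp [ 0.4819 -0.202   0.2967] shift cm [0.39 0.42 0.04] t 25.27
tool y ang 1.924 x ang -2.789 tilt [ 0.0035  0.     -1.    ] F [ 0.33  0.3  -0.22]
0.047 pred handle at [154.  252.7]
0.107 pred handle at [165.3 252.7]
[[246, 147, 16, 25, 366]]
pin_tool 0.55 [ 0.4797 -0.2055  0.008 ]
holder 0.61 [ 0.4779 -0.2068  0.    ]
pin px rows 145 174 cols 244 262
```

```bash
python3 -c "
from cell import ctrl
print(ctrl.close_job())"
```

```text
the job is handed in; nothing more can be done
None
```

The job is handed in: by my force and position readings the slide went out to its stop and was left locked, and the pin tool is back upright in its holder. The judge returned no verdict. I viewed 11 pictures, one over the limit of 10.

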